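# Put the mixed-up aircraft parts back with their own kind

### The job

The loose part at the near end of each of these three stock trays has been put back with the wrong kind: move the brown cable pulley, the black tail wheel and the brass pipe union each to the tray whose stock is of its own kind, in the middle of the empty bay, flat or upright as they are now. A bay has room for one part only; the clear end of the green mat is free if you need to set one aside while you change them round. Set the parts down, do not drop them, and leave the sanding block, the block plane and the glue bottle where they are.

Things in the scene. Friction and masses are not known exactly. Their poses are not given: they have to be found in the camera images.
- pulley_mid (a point): Loose twin-groove control-cable pulley, reddish brown with a steel hub and six small holes, lying flat: a disc of 62 mm diameter, 28 mm thick, about 0.1 kg, smooth to grip at its rim. Origin: its centre, 14 mm above what it lies on; z is its axle, up. At the start it lies in the bay of another kind's tray (like pulleys, fixed, are stacked as stock in the pulley tray: do not take those).
- wheel_mid (a point): Loose small tail wheel, black solid tyre with an aluminium hub, lying flat: a disc of 64 mm diameter, 32 mm thick, about 0.17 kg. Origin: its centre, 16 mm above what it lies on; z is its axle, up. At the start it lies in the bay of another kind's tray.
- union_mid (a point): Loose brass pipe union standing upright: 46 mm tall, threaded ends of 31 mm diameter, a hexagon collar about 40 mm wide (grips like a round of 40 mm) from 15 to 31 mm up, dark bore; about 0.2 kg. Origin: its centre, 23 mm above what it stands on; z is its axis, up. At the start it stands in the bay of another kind's tray.
- pulley_bay (a point): Origin: the middle of the empty bay's floor (2 mm above the bench). The point's x axis points along the tray from the bay to the stock, z up. The tray is fixed: pale grey sheet metal, 180 x 97 mm, floor 2 mm thick, lip all round and divider 8 mm high over the bench, 2.5 mm thick. The bay is 92 x 92 mm; the stock stands beyond the divider, its middle 88 mm from the bay's middle along +x, and is fixed: two brown pulleys stacked on one another, 57 mm high in all.
- wheel_bay (a point): Origin: the middle of the empty bay's floor (2 mm above the bench). The point's x axis points along the tray from the bay to the stock, z up. The tray is fixed: pale grey sheet metal, 180 x 97 mm, floor 2 mm thick, lip all round and divider 8 mm high over the bench, 2.5 mm thick. The bay is 92 x 92 mm; the stock stands beyond the divider, its middle 88 mm from the bay's middle along +x, and is fixed: two black wheels stacked on one another, 65 mm high in all.
- union_bay (a point): Origin: the middle of the empty bay's floor (2 mm above the bench). The point's x axis points along the tray from the bay to the stock, z up. The tray is fixed: pale grey sheet metal, 180 x 97 mm, floor 2 mm thick, lip all round and divider 8 mm high over the bench, 2.5 mm thick. The bay is 92 x 92 mm; the stock stands beyond the divider, its middle 88 mm from the bay's middle along +x, and is fixed: two brass unions standing side by side, 46 mm high.
- mat_clear (a point): Fixed dark green bench mat, 180 x 100 mm, 3 mm thick. Origin: on the top of the mat, the middle of its clear end, the free spot; the point's x axis points along the mat to the end where the sanding block lies, z up. Room for one part; always free at the start.
- sanding_mid (a point): Bystander: loose wooden sanding block with a red-brown sole, 50 x 75 x 34 mm, lying on the far end of the green mat, about 93 mm from the middle of the clear end. Origin half-way up.
- plane_mid (a point): Bystander: loose dark steel block plane, about 160 x 50 x 47 mm, on the bench at the left of the trays. Origin 20 mm above the bench.
- glue_mid (a point): Bystander: loose whitish glue bottle with an orange cap, 56 mm diameter, 150 mm tall, standing at the right of the trays. Origin half-way up.
Things that resemble listed ones, but are neither listed nor needed, are in the scene too. Of the things like the part that bears wheel_mid, leave any that is blue or turquoise; of the rest the smaller one is meant.

How it is judged:
By the outcome, as a careful person would: the job done as asked, in the order asked, and still so for the second after the job is handed in, with the robot touching nothing.
It also fails if it takes over 106 s, if anything falls off the work surface, if the arm or the gripper's body presses on something with over 40 N, if the wrist force passes 120 N, or if a joint passes its speed limit or range.

### The arm

A 7-joint arm with a two-finger parallel gripper is mounted at the origin on the work surface. World frame = base frame: x ahead of the robot, y to its left, z up, the work surface at z = 0. Lengths are in m, angles in rad, forces in N, time in s.
With the tool pointing down it reaches from about 0.4 to 0.85 m from the base axis. Payload 4.4 kg.
Tool frame: the origin (TCP) lies at the very end of the fingers, on their centre line; the grasp point (between the pads) lies 19 mm behind it; z points along the fingers, y is the line along which they close (so a half turn about z gives the same grasp; the last joint's range is limited). The gripper opens to 94 mm and grips with 3 to 60 N. Pads are 16 mm wide; open, the fingers measure 119 mm over their backs; the gripper's body (75 mm by 177 mm) begins 78 mm behind the grasp point.
Start: joints at [-1.393, 0.628, 0.038, 1.517, -0.027, 0.996, -0.02], TCP at [0.157, 0.631, 0.205] pointing down, gripper open.
Joint ranges: [-3.06, 3.06], [-0.37, 2.12], [-1.25, 1.32], [0.18, 2.47], [-1.1, 4.24], [0.23, 1.98], [-2.94, 2.94]. Speed limits (rad/s): [2.57, 2.57, 3.14, 3.14, 3.14, 3.14, 3.14].

### API

Orientations are given as a 3x3 rotation matrix whose columns are the frame's x, y, z axes.
In Python, from workcell import ctrl gives the robot as it stands. The module is installed in compiled form; this text tells all that it offers.
- The arm moves only by the tool move_arm, never from a script. Its argument "steps" is a list of rows, each an object with "dp": the shift along the tool's x, y, z in mm, a list of three; "dr": the turn, a rotation vector about the tool's x, y, z in rad, a list of three. In form: [{"dp": [x, y, z], "dr": [rx, ry, rz]}, ...]. A call has 1 to 12 rows; each row shifts and turns the commanded pose from where the row before left it, along the tool's axes as they then stand; what a row does not reach is not made up. A row lasts 1/8 s, in which the tool goes at most 62.5 mm and 10.7 degrees, less where a joint would pass 70% of its speed; a pose out of reach is approached as far as the arm can. A call with a gripper value outside its range is refused whole. "claw" is the closure, from 0 (fully open) to 1 (shut), set as the call begins (left out, the last holds). The fingers move at their own pace and stop on an object; the grip force is fixed at half the most. Time passes only in rows, so rows that do not move let the fingers close. It gives the time, the measured TCP pose, the force, the opening and the grip force at its end, in the units of the state.
- ctrl.read_state(): the state, without advancing time (a new reading comes with each control period).
- ctrl.camera(name): name is "side" or "top"; returns the picture (400x640x3 uint8, red, green, blue); there is no depth.
- ctrl.camera_info(name): a dict with "K" (3x3 intrinsics, pixels), "k1" (the pictures are not rectified: a ray, as slopes to the right and down, at radius r is drawn at 1 + k1 r^2 times it, then the intrinsics apply), "world_to_cam" (4x4, takes a point from world to camera coordinates). Camera axes: x right, y down, z forward; pixel columns grow to the right and rows downward; lengths in m; the calibration is good to about 2 mm. A picture is of the moment at which its call begins. camera_info takes no time and is no camera call.
- ctrl.sign_off(): hands the job in; it is judged then, once.
The state is a dict: "time_s": time; "joint_positions": joint angles; "dq": joint speeds; "joint_torque": joint torques, N m; "eef_pos": TCP position; "ee_rot": TCP orientation; "wrist_force": force on the tool from outside, world axes, zero at the start; "moment": the same for the moment, N m; "opening": opening from 0.0 (shut) to 1.0 (fully open); "finger_force": force on a finger pad.
Only numpy, scipy, OpenCV 4.12 (cv2) and the standard library are available. Lean on these libraries where they do the work, as an engineer would, in place of code of your own. Each camera call takes 0.05 s, during which the arm holds its last target. There are 200 camera calls.

## Working session

There is one attempt and no reset: what is moved stays moved. The work goes in short steps, Python scripts to look and compute and a tool call to move; the robot and the scene stay as the last step left them, time stands still between calls to the robot, and variables do not carry over. Pictures are saved under pics/ and viewed, at most 14 in all, crops included, and the job is handed in when it is done.

Besides the shell and the picture viewer there is one more tool, called as name([rows], argument=value, ...), one row to a line, values as JSON. move_arm: Moves the arm, as the interface text tells. Its arguments: {"type":"object","properties":{"steps":{"type":"array"},"claw":{"type":"number"}},"required":["steps"]}

```bash
mkdir -p pics
cat > h.py <<'E'
import numpy as np, cv2
from workcell import ctrl
def pix2w(name,uv,z):
    i=ctrl.camera_info(name);K=np.array(i["K"]);T=np.array(i["world_to_cam"]);k=i["k1"]
    d=cv2.undistortPoints(np.array([[uv]],float),K,np.array([k,0,0,0,0.]))[0,0]
    R=T[:3,:3];c=-R.T@T[:3,3];r=R.T@np.array([d[0],d[1],1]);return c+r*(z-c[2])/r[2]
def w2pix(name,P):
    i=ctrl.camera_info(name);T=np.array(i["world_to_cam"])
    return cv2.projectPoints(np.array(P,float).reshape(-1,1,3),cv2.Rodrigues(T[:3,:3])[0],T[:3,3],np.array(i["K"]),np.array([i["k1"],0,0,0,0.]))[0][:,0]
def snap(name,f):
    im=ctrl.camera(name);cv2.imwrite(f,im[:,:,::-1]);return im
E
python3 - <<'E'
from h import *
for n in("top","side"): snap(n,f"pics/{n}0.png"); i=ctrl.camera_info(n); T=np.array(i["world_to_cam"]);print(n,i["k1"],np.round(-T[:3,:3].T@T[:3,3],3),np.round(T[:3,:3],2).tolist())
s=ctrl.read_state();print({k:np.round(v,3).tolist() for k,v in s.items()})
E
```

```text
top -0.1058888926690446 [0.222 0.045 1.463] [[0.02, -1.0, -0.01], [-0.98, -0.02, -0.2], [0.2, 0.01, -0.98]]
side -0.07656456025589231 [ 0.362 -1.19   0.966] [[1.0, -0.09, -0.0], [-0.06, -0.58, -0.81], [0.07, 0.81, -0.58]]
{'time_s': 0.1, 'joint_positions': [-1.393, 0.629, 0.038, 1.518, -0.027, 0.996, -0.02], 'dq': [0.001, -0.0, 0.001, -0.003, 0.0, 0.0, 0.001], 'joint_torque': [0.005, -55.079, 1.148, -18.712, -0.052, 0.019, 0.0], 'eef_pos': [0.157, 0.63, 0.205], 'ee_rot': [[-0.97, 0.241, -0.0], [0.241, 0.97, -0.002], [-0.0, -0.002, -1.0]], 'wrist_force': [0.446, 0.398, -0.714], 'moment': [-0.027, -0.004, -0.001], 'finger_force': 0.0, 'opening': 0.997}
```

View pics/top0.png

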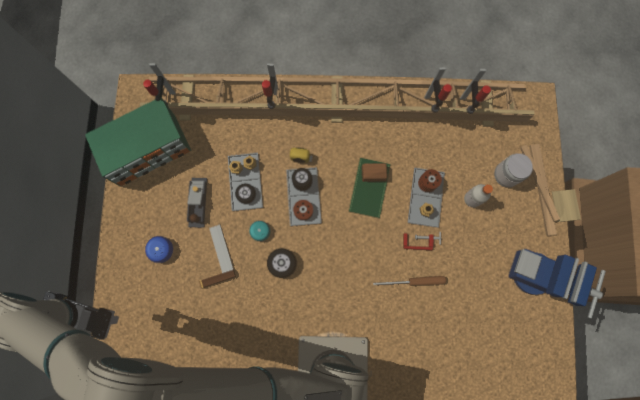

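View pics/side0.png

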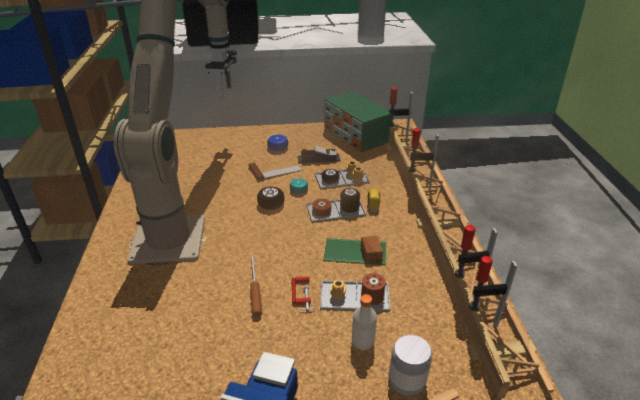

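The top view shows three trays. The left one, at (246,183), has union stock and a loose black wheel at (246,194). The middle one, at (304,197), has wheel stock and the loose pulley at (303,210). The right one, at (427,198), has pulley stock and the loose union at (427,210). The clear end of the mat is at about (368,203).

Candidates:
- **Wheel:** tray wheel (246,194), big black wheel (282,264), turquoise (260,231), blue (159,249) and the fixed stock (302,180). I choose (246,194), the smaller one.
- **Pulley:** (303,210), against the fixed stock (430,181).
- **Union:** (427,210), against the fixed stock (236,168) and (249,163) and the yellow part (299,155).

A close crop will check these choices.

Run:
```python
import cv2
im=cv2.imread("pics/top0.png")
a=cv2.resize(im[145:285,220:340],None,fx=4,fy=4,interpolation=cv2.INTER_CUBIC)
b=cv2.resize(im[150:230,340:450],None,fx=7,fy=7,interpolation=cv2.INTER_CUBIC)
cv2.imwrite("pics/a.png",a);cv2.imwrite("pics/b.png",b)
c=cv2.resize(im[145:240,225:325],None,fx=6,fy=6,interpolation=cv2.INTER_CUBIC);cv2.imwrite("pics/c.png",c)
```

```text
(no output)
```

View pics/c.png

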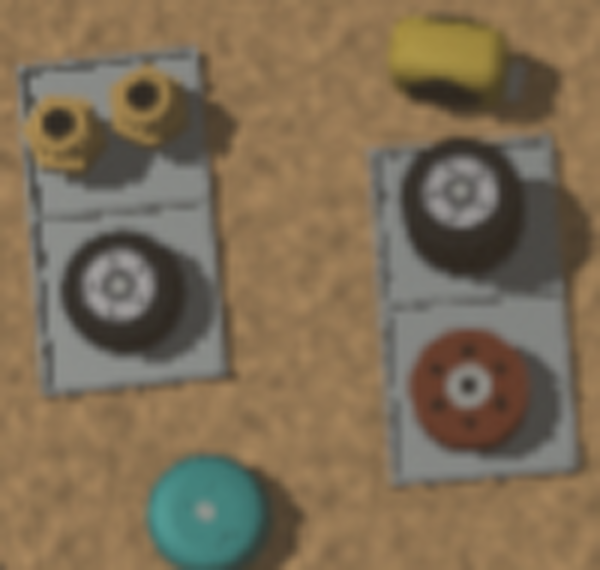

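View pics/b.png

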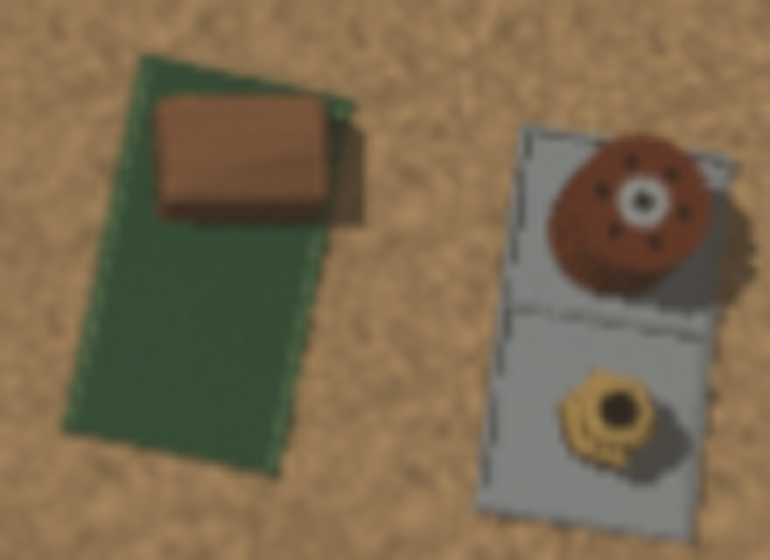

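```bash
cat > m.py <<'E'
from h import *
def px(c,p):
    s,ox,oy=(6,225,145) if c=='c' else (7,340,150)
    return ((p[0]+.5)/s-.5+ox,(p[1]+.5)/s-.5+oy)
def fit(c,cs,z,L,W,off):   # corners order: far-left, far-right, near-right, near-left
    P=np.array([pix2w("top",px(c,p),z)[:2] for p in cs])
    M=np.array([[L/2,W/2],[L/2,-W/2],[-L/2,-W/2],[-L/2,W/2]])
    m=P.mean(0);H=M.T@(P-m);U,S,V=np.linalg.svd(H);R=V.T@U.T
    e=P-m-M@R.T
    return m,R[:,0],m-R[:,0]*(L/2-off),np.abs(e).max()
if __name__=="__main__":
    D=dict(union=('c',[(20,66),(198,48),(229,378),(46,394)]),wheel=('c',[(375,150),(550,137),(578,468),(395,486)]),pulley=('b',[(525,126),(735,158),(692,540),(478,508)]))
    for k,(c,q) in D.items():
        m,x,b,e=fit(c,q,.008,.18,.097,.0485);print(k,"bay",b.round(4),"yaw",np.arctan2(x[1],x[0]).round(3),"stock",(b+.088*x).round(4),"err",e.round(4))
    m,x,b,e=fit('b',[(142,57),(355,103),(276,474),(65,430)],.003,.18,.1,.0485);print("mat",b.round(4),np.arctan2(x[1],x[0]).round(3),e.round(4))
    for n,c,p,z in [("wheel",'c',(118,286),.034),("pulley",'c',(469,386),.03),("union",'b',(619,409),.048),("stockwheel",'c',(460,192),.067),("stockpul",'b',(643,201),.059),("u1",'c',(60,122),.048),("u2",'c',(143,94),.048)]:
        print(n,pix2w("top",px(c,p),z).round(4))
E
python3 m.py
python3 - <<'E'
import cv2
im=cv2.imread("pics/side0.png")
cv2.imwrite("pics/s1.png",cv2.resize(im[160:320,290:400],None,fx=3.6,fy=3.6,interpolation=cv2.INTER_CUBIC))
E
```

```text
union bay [0.5329 0.2816] yaw 0.133 stock [0.6201 0.2932] err 0.0013
wheel bay [0.4886 0.0955] yaw 0.101 stock [0.5762 0.1043] err 0.0022
pulley bay [ 0.4944 -0.2819] yaw -0.137 stock [ 0.5815 -0.2939] err 0.0013
mat [ 0.5229 -0.0999] -0.199 0.0023
wheel [0.5323 0.2833 0.034 ]
pulley [0.4844 0.1004 0.03  ]
union [ 0.492  -0.2824  0.048 ]
stockwheel [0.5775 0.1064 0.067 ]
stockpul [ 0.583  -0.2928  0.059 ]
u1 [0.6157 0.316  0.048 ]
u2 [0.6315 0.2735 0.048 ]
```

View pics/s1.png

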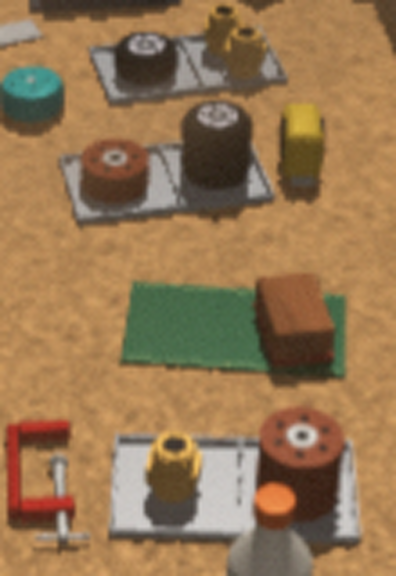

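The crops confirm the choices, and the stock positions agree with the tray fits to about 2 mm. Next I cross-check against the side view and locate the glue bottle.

```bash
cat >> h.py <<'E'
def to(x,y,z,yaw=np.pi/4):
    s=ctrl.read_state();R=np.array(s["ee_rot"]);p=np.array(s["eef_pos"])
    Rt=np.array([[-np.sin(yaw),np.cos(yaw),0],[np.cos(yaw),np.sin(yaw),0],[0,0,-1]]).T
    Rt=np.column_stack([[-np.sin(yaw),np.cos(yaw),0],[np.cos(yaw),np.sin(yaw),0],[0,0,-1.]])
    print("t",round(s["time_s"],2),"pos",p.round(4),"dp now-tool mm",(R.T@(np.array([x,y,z])-p)*1e3).round(1),"dp yawed",(Rt.T@(np.array([x,y,z])-p)*1e3).round(1),"dr",cv2.Rodrigues(R.T@Rt)[0].ravel().round(3),"open",round(s["opening"],3),"F",np.round(s["wrist_force"],1),"ff",round(s["finger_force"],1))
E
python3 - <<'E'
from h import *
for n,p,z in [("wheel",(150,44),.034),("pulley",(116,157),.03),("union",(176,446),.048),("stockwheel",(219,114),.067),("stockpul",(302,435),.059)]:
    print(n,pix2w("side",((p[0]+.5)/3.6-.5+290,(p[1]+.5)/3.6-.5+160),z).round(4))
print("glue",pix2w("top",(488,189),.15).round(3),pix2w("side",(366,299),.15).round(3))
to(.45,.35,.2);
E
```

```text
wheel [0.5361 0.2858 0.034 ]
pulley [0.485 0.104 0.03 ]
union [ 0.4919 -0.2819  0.048 ]
stockwheel [0.5787 0.1099 0.067 ]
stockpul [ 0.5821 -0.2906  0.059 ]
glue [ 0.532 -0.435  0.15 ] [ 0.533 -0.437  0.15 ]
t 0.1 pos [0.1567 0.6302 0.2047] dp now-tool mm [-352.2 -201.2    5. ] dp yawed [-405.5    9.2    4.7] dr [-0.002  0.     0.542] open 0.997 F [ 0.4  0.4 -0.7] ff 0.0
```

move_arm([
  {"dp": [0,0,0],"dr": [0,0,0.136]},
  {"dp": [0,0,0],"dr": [0,0,0.136]},
  {"dp": [0,0,0],"dr": [0,0,0.136]},
  {"dp": [0,0,0],"dr": [0,0,0.134]},
  {"dp": [-50,1,0],"dr": [0,0,0]},
  {"dp": [-50,1,0],"dr": [0,0,0]},
  {"dp": [-50,1,0],"dr": [0,0,0]},
  {"dp": [-50,1,0],"dr": [0,0,0]},
  {"dp": [-50,1,0],"dr": [0,0,0]},
  {"dp": [-50,1,0],"dr": [0,0,0]},
  {"dp": [-50,1,0],"dr": [0,0,0]},
  {"dp": [-50,1,0],"dr": [0,0,0]},
], claw=0.1)

```text
time_s: 1.6
eef_pos: [0.4461, 0.3522, 0.2052]
ee_rot: [[-0.707, 0.707, -0.0], [0.707, 0.707, -0.0], [0.0, -0.0, -1.0]]
wrist_force: [0.2, 0.7, -0.3]
opening: 0.903
finger_force: 0.0
```

```bash
python3 -c "
from h import *
to(.492,-.282,.2);to(.484,.101,.1)"
```

```text
t 1.6 pos [0.4461 0.3522 0.2052] dp now-tool mm [-481.  -415.9    5.3] dp yawed [-480.9 -416.     5.2] dr [-0. -0. -0.] open 0.903 F [ 0.2  0.7 -0.3] ff 0.0
t 1.6 pos [0.4461 0.3522 0.2052] dp now-tool mm [-204.5 -150.7  105.3] dp yawed [-204.4 -150.8  105.2] dr [-0. -0. -0.] open 0.903 F [ 0.2  0.7 -0.3] ff 0.0
```

move_arm([
  {"dp": [-40,-34.6,0],"dr": [0,0,0]},
  {"dp": [-40,-34.6,0],"dr": [0,0,0]},
  {"dp": [-40,-34.6,0],"dr": [0,0,0]},
  {"dp": [-40,-34.6,0],"dr": [0,0,0]},
  {"dp": [-40,-34.6,0],"dr": [0,0,0]},
  {"dp": [-40,-34.6,0],"dr": [0,0,0]},
  {"dp": [-40,-34.6,0],"dr": [0,0,0]},
  {"dp": [-40,-34.6,0],"dr": [0,0,0]},
  {"dp": [-40,-34.6,0],"dr": [0,0,0]},
  {"dp": [-40,-34.6,0],"dr": [0,0,0]},
  {"dp": [-40,-34.6,0],"dr": [0,0,0]},
  {"dp": [-40,-34.6,0],"dr": [0,0,0]},
], claw=0.3)

```text
time_s: 3.1
eef_pos: [0.4906, -0.281, 0.2052]
ee_rot: [[-0.707, 0.707, -0.0], [0.707, 0.707, 0.001], [0.001, 0.0, -1.0]]
wrist_force: [0.3, -0.0, 0.7]
opening: 0.699
finger_force: 0.0
```

```bash
python3 -c "
from h import *
to(.492,-.282,.008)"
```

```text
t 3.1 pos [ 0.4906 -0.281   0.2052] dp now-tool mm [ -1.8   0.2 197.2] dp yawed [ -1.7   0.3 197.2] dr [ 0.    -0.001 -0.   ] open 0.699 F [ 0.3 -0.   0.7] ff 0.0
```

move_arm([
  {"dp": [-1.7,0.3,25],"dr": [0,0,0]},
  {"dp": [0,0,25],"dr": [0,0,0]},
  {"dp": [0,0,25],"dr": [0,0,0]},
  {"dp": [0,0,25],"dr": [0,0,0]},
  {"dp": [0,0,25],"dr": [0,0,0]},
  {"dp": [0,0,25],"dr": [0,0,0]},
  {"dp": [0,0,15],"dr": [0,0,0]},
  {"dp": [0,0,12],"dr": [0,0,0]},
  {"dp": [0,0,10],"dr": [0,0,0]},
  {"dp": [0,0,10],"dr": [0,0,0]},
  {"dp": [0,0,0],"dr": [0,0,0]},
])

```text
time_s: 4.47
eef_pos: [0.4919, -0.2803, 0.0079]
ee_rot: [[-0.707, 0.707, -0.001], [0.707, 0.707, 0.001], [0.001, -0.0, -1.0]]
wrist_force: [-0.2, -0.9, -0.0]
opening: 0.7
finger_force: 0.0
```

move_arm([
  {"dp": [0,0,0],"dr": [0,0,0]},
  {"dp": [0,0,0],"dr": [0,0,0]},
  {"dp": [0,0,0],"dr": [0,0,0]},
  {"dp": [0,0,0],"dr": [0,0,0]},
  {"dp": [0,0,0],"dr": [0,0,0]},
  {"dp": [0,0,0],"dr": [0,0,0]},
], claw=1)

```text
time_s: 5.22
eef_pos: [0.4921, -0.281, 0.0088]
ee_rot: [[-0.707, 0.708, 0.0], [0.708, 0.707, -0.001], [-0.0, -0.0, -1.0]]
wrist_force: [-2.1, -1.4, 6.1]
opening: 0.416
finger_force: 30.0
```

```bash
python3 -c "
from h import *
to(.523,-.1,.1)"
```

```text
t 5.22 pos [ 0.4921 -0.281   0.0088] dp now-tool mm [106.2 149.7 -91.3] dp yawed [106.1 149.8 -91.2] dr [-0.     0.    -0.001] open 0.416 F [-2.1 -1.4  6.1] ff 30.0
```

move_arm([
  {"dp": [0,0,-10],"dr": [0,0,0]},
  {"dp": [0,0,-25],"dr": [0,0,0]},
  {"dp": [0,0,-30],"dr": [0,0,0]},
  {"dp": [0,0,-25],"dr": [0,0,0]},
  {"dp": [17.7,25,0],"dr": [0,0,0]},
  {"dp": [17.7,25,0],"dr": [0,0,0]},
  {"dp": [17.7,25,0],"dr": [0,0,0]},
  {"dp": [17.7,25,0],"dr": [0,0,0]},
  {"dp": [17.7,25,0],"dr": [0,0,0]},
  {"dp": [17.7,25,0],"dr": [0,0,0]},
  {"dp": [0,0,0],"dr": [0,0,0]},
])

```text
time_s: 6.6
eef_pos: [0.5236, -0.0954, 0.0983]
ee_rot: [[-0.711, 0.703, -0.0], [0.703, 0.711, 0.002], [0.002, 0.001, -1.0]]
wrist_force: [-0.2, 0.1, -2.3]
opening: 0.418
finger_force: 30.0
```

```bash
python3 -c "
from h import *
to(.523,-.1,.0105)"
```

```text
t 6.6 pos [ 0.5236 -0.0954  0.0983] dp now-tool mm [-3.  -3.9 87.8] dp yawed [-2.8 -3.7 87.8] dr [ 0.001 -0.002  0.005] open 0.418 F [-0.2  0.1 -2.3] ff 30.0
```

move_arm([
  {"dp": [0,0,20],"dr": [0,0,0]},
  {"dp": [0,0,25],"dr": [0,0,0]},
  {"dp": [0,0,20],"dr": [0,0,0]},
  {"dp": [0,0,12],"dr": [0,0,0]},
  {"dp": [0,0,0],"dr": [0,0,0]},
  {"dp": [0,0,0],"dr": [0,0,0]},
])

```text
time_s: 7.35
eef_pos: [0.5238, -0.0997, 0.022]
ee_rot: [[-0.707, 0.708, 0.001], [0.708, 0.707, -0.0], [-0.001, 0.001, -1.0]]
wrist_force: [-0.0, 0.3, -1.3]
opening: 0.418
finger_force: 30.0
```

```bash
python3 -c "
from h import *
to(.523,-.1,.0105)"
```

```text
t 7.35 pos [ 0.5238 -0.0997  0.022 ] dp now-tool mm [ 0.3 -0.7 11.5] dp yawed [ 0.3 -0.7 11.5] dr [ 0.001  0.001 -0.001] open 0.418 F [-0.   0.3 -1.3] ff 30.0
```

move_arm([
  {"dp": [0,0,4],"dr": [0,0,0]},
  {"dp": [0,0,4],"dr": [0,0,0]},
  {"dp": [0,0,2],"dr": [0,0,0]},
  {"dp": [0,0,1],"dr": [0,0,0]},
  {"dp": [0,0,0.5],"dr": [0,0,0]},
  {"dp": [0,0,0],"dr": [0,0,0]},
  {"dp": [0,0,0],"dr": [0,0,0]},
])

```text
time_s: 8.22
eef_pos: [0.5233, -0.0994, 0.01]
ee_rot: [[-0.707, 0.707, 0.0], [0.707, 0.707, -0.0], [-0.0, 0.0, -1.0]]
wrist_force: [-0.1, -0.1, -3.0]
opening: 0.418
finger_force: 30.0
```

move_arm([
  {"dp": [0,0,0.5],"dr": [0,0,0]},
  {"dp": [0,0,0.5],"dr": [0,0,0]},
  {"dp": [0,0,0],"dr": [0,0,0]},
  {"dp": [0,0,0],"dr": [0,0,0]},
])

```text
time_s: 8.72
eef_pos: [0.5234, -0.0994, 0.0098]
ee_rot: [[-0.707, 0.707, 0.001], [0.707, 0.707, 0.0], [-0.0, 0.0, -1.0]]
wrist_force: [-2.2, -0.1, 6.7]
opening: 0.419
finger_force: 30.0
```

move_arm([
  {"dp": [0,0,0],"dr": [0,0,0]},
  {"dp": [0,0,0],"dr": [0,0,0]},
  {"dp": [0,0,0],"dr": [0,0,0]},
  {"dp": [0,0,0],"dr": [0,0,0]},
  {"dp": [0,0,-10],"dr": [0,0,0]},
  {"dp": [0,0,-25],"dr": [0,0,0]},
  {"dp": [0,0,-30],"dr": [0,0,0]},
  {"dp": [0,0,-30],"dr": [0,0,0]},
  {"dp": [0,0,0],"dr": [0,0,0]},
], claw=0.3)

```text
time_s: 9.85
eef_pos: [0.5251, -0.0997, 0.1065]
ee_rot: [[-0.707, 0.707, 0.005], [0.707, 0.707, -0.001], [-0.004, 0.003, -1.0]]
wrist_force: [1.0, -0.8, -0.3]
opening: 0.701
finger_force: 0.0
```

move_arm([
  {"dp": [28.3,19.2,0],"dr": [0,0,0]},
  {"dp": [28.3,19.2,0],"dr": [0,0,0]},
  {"dp": [28.3,19.2,0],"dr": [0,0,0]},
  {"dp": [28.3,19.2,0],"dr": [0,0,0]},
  {"dp": [28.3,19.2,0],"dr": [0,0,0]},
  {"dp": [28.3,19.2,0],"dr": [0,0,0]},
  {"dp": [0,0,0],"dr": [0,0,-0.1]},
  {"dp": [0,0,0],"dr": [0,0,0]},
  {"dp": [0,0,0],"dr": [0,0,0]},
], claw=0.21)

```text
time_s: 10.98
eef_pos: [0.4846, 0.1015, 0.1037]
ee_rot: [[-0.772, 0.635, -0.001], [0.635, 0.772, -0.0], [0.0, -0.001, -1.0]]
wrist_force: [0.7, 0.3, -0.2]
opening: 0.789
finger_force: 0.0
```

Run:
```python
from h import *
im=snap("top","pics/t1.png")
cv2.imwrite("pics/t1c.png",cv2.resize(im[140:230,220:450,::-1],None,fx=3.4,fy=3.4,interpolation=cv2.INTER_CUBIC))
to(.4846,.102,.006,np.pi/4+.1)
```

```text
t 11.03 pos [0.4847 0.1014 0.1037] dp now-tool mm [ 0.4  0.4 97.7] dp yawed [ 0.4  0.4 97.7] dr [-0.001 -0.    -0.003] open 0.79 F [0.8 0.6 0.3] ff 0.0
```

View pics/t1c.png

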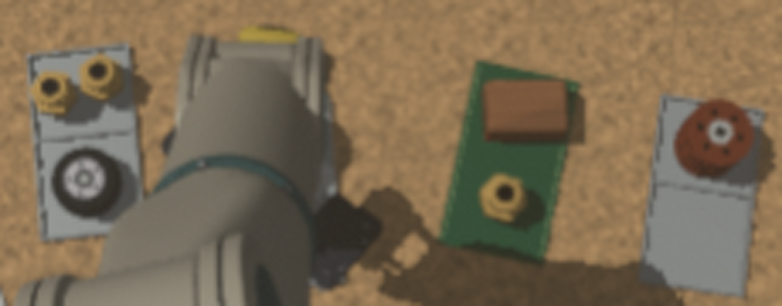

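The union stands upright on the mat at crop (505,195), and the pulley bay is empty at about (695,235). Next I lower onto the pulley.

move_arm([
  {"dp": [0,0,20],"dr": [0,0,0]},
  {"dp": [0,0,20],"dr": [0,0,0]},
  {"dp": [0,0,20],"dr": [0,0,0]},
  {"dp": [0,0,10],"dr": [0,0,0]},
  {"dp": [0,0,7],"dr": [0,0,0]},
  {"dp": [0,0,7],"dr": [0,0,0]},
  {"dp": [0,0,7],"dr": [0,0,0]},
  {"dp": [0,0,6],"dr": [0,0,0]},
  {"dp": [0,0,0],"dr": [0,0,0]},
  {"dp": [0,0,0],"dr": [0,0,0]},
])

```text
time_s: 12.28
eef_pos: [0.4848, 0.1022, 0.007]
ee_rot: [[-0.774, 0.633, 0.0], [0.633, 0.774, 0.0], [-0.0, 0.0, -1.0]]
wrist_force: [-0.6, 0.2, 0.2]
opening: 0.796
finger_force: 0.0
```

move_arm([
  {"dp": [0,0,0],"dr": [0,0,0]},
  {"dp": [0,0,0],"dr": [0,0,0]},
  {"dp": [0,0,0],"dr": [0,0,0]},
  {"dp": [0,0,0],"dr": [0,0,0]},
  {"dp": [0,0,0],"dr": [0,0,0]},
], claw=1)

```text
time_s: 12.9
eef_pos: [0.4847, 0.1021, 0.0071]
ee_rot: [[-0.774, 0.633, -0.0], [0.633, 0.774, 0.0], [0.0, 0.0, -1.0]]
wrist_force: [-1.3, -0.5, 4.2]
opening: 0.652
finger_force: 30.0
```

Run:
```python
from h import *
to(.4944,-.2815,.1)
```

```text
t 12.9 pos [0.4847 0.1021 0.0071] dp now-tool mm [-250.4 -290.7  -92.9] dp yawed [-278.1 -264.4  -92.9] dr [ 0.    -0.     0.099] open 0.652 F [-1.3 -0.5  4.2] ff 30.0
```

move_arm([
  {"dp": [0,0,-10],"dr": [0,0,0]},
  {"dp": [0,0,-25],"dr": [0,0,0]},
  {"dp": [0,0,-35],"dr": [0,0,0]},
  {"dp": [0,0,-30],"dr": [0,0,0]},
  {"dp": [0,0,0],"dr": [0,0,0.118]},
  {"dp": [0,0,0],"dr": [0,0,0.118]},
])

```text
time_s: 13.65
eef_pos: [0.4851, 0.1025, 0.108]
ee_rot: [[-0.601, 0.799, 0.002], [0.799, 0.601, 0.001], [-0.0, 0.002, -1.0]]
wrist_force: [-0.4, -0.1, -1.7]
opening: 0.653
finger_force: 30.0
```

move_arm([
  {"dp": [-31.1,-22.4,0],"dr": [0,0,0]},
  {"dp": [-31.1,-22.4,0],"dr": [0,0,0]},
  {"dp": [-31.1,-22.4,0],"dr": [0,0,0]},
  {"dp": [-31.1,-22.4,0],"dr": [0,0,0]},
  {"dp": [-31.1,-22.4,0],"dr": [0,0,0]},
  {"dp": [-31.1,-22.4,0],"dr": [0,0,0]},
  {"dp": [-31.1,-22.4,0],"dr": [0,0,0]},
  {"dp": [-31.1,-22.4,0],"dr": [0,0,0]},
  {"dp": [-31.1,-22.4,0],"dr": [0,0,0]},
  {"dp": [-31.1,-22.4,0],"dr": [0,0,0]},
  {"dp": [0,0,0],"dr": [0,0,0]},
  {"dp": [0,0,0],"dr": [0,0,0]},
])

```text
time_s: 15.15
eef_pos: [0.4941, -0.28, 0.107]
ee_rot: [[-0.605, 0.797, -0.0], [0.797, 0.605, 0.001], [0.001, 0.0, -1.0]]
wrist_force: [0.0, 0.8, -1.0]
opening: 0.654
finger_force: 30.0
```

Run:
```python
from h import *
to(.4944,-.2815,.007,.65)
```

```text
t 15.15 pos [ 0.4941 -0.28    0.107 ] dp now-tool mm [ -1.4  -0.7 100. ] dp yawed [ -1.3  -0.7 100. ] dr [ 0.    -0.001 -0.001] open 0.654 F [ 0.   0.8 -1. ] ff 30.0
```

move_arm([
  {"dp": [-0.5,-0.5,20],"dr": [0,0,0]},
  {"dp": [0,0,25],"dr": [0,0,0]},
  {"dp": [0,0,25],"dr": [0,0,0]},
  {"dp": [0,0,15],"dr": [0,0,0]},
  {"dp": [0,0,7],"dr": [0,0,0]},
  {"dp": [0,0,4],"dr": [0,0,0]},
  {"dp": [0,0,2],"dr": [0,0,0]},
  {"dp": [0,0,1],"dr": [0,0,0]},
  {"dp": [0,0,0],"dr": [0,0,0]},
  {"dp": [0,0,0],"dr": [0,0,0]},
])

```text
time_s: 16.4
eef_pos: [0.4942, -0.2818, 0.0082]
ee_rot: [[-0.604, 0.797, 0.0], [0.797, 0.604, -0.0], [-0.0, 0.0, -1.0]]
wrist_force: [0.1, 0.3, -0.5]
opening: 0.653
finger_force: 30.0
```

move_arm([
  {"dp": [0,0,0.6],"dr": [0,0,0]},
  {"dp": [0,0,0.6],"dr": [0,0,0]},
  {"dp": [0,0,0],"dr": [0,0,0]},
  {"dp": [0,0,0],"dr": [0,0,0]},
])

```text
time_s: 16.9
eef_pos: [0.4942, -0.2817, 0.0072]
ee_rot: [[-0.604, 0.797, 0.0], [0.797, 0.604, -0.0], [-0.0, 0.0, -1.0]]
wrist_force: [-0.4, 0.5, 6.2]
opening: 0.654
finger_force: 30.0
```

move_arm([
  {"dp": [0,0,0],"dr": [0,0,0]},
  {"dp": [0,0,0],"dr": [0,0,0]},
  {"dp": [0,0,0],"dr": [0,0,0]},
  {"dp": [0,0,-8],"dr": [0,0,0]},
  {"dp": [0,0,-20],"dr": [0,0,0]},
  {"dp": [0,0,-35],"dr": [0,0,0]},
  {"dp": [0,0,-35],"dr": [0,0,0]},
  {"dp": [0,0,0],"dr": [0,0,-0.134]},
  {"dp": [0,0,0],"dr": [0,0,-0.134]},
], claw=0.21)

```text
time_s: 18.02
eef_pos: [0.4945, -0.2818, 0.106]
ee_rot: [[-0.797, 0.605, 0.001], [0.605, 0.797, -0.001], [-0.002, 0.0, -1.0]]
wrist_force: [-0.6, 0.1, 0.1]
opening: 0.791
finger_force: 0.0
```

move_arm([
  {"dp": [26,39.5,0],"dr": [0,0,0]},
  {"dp": [26,39.5,0],"dr": [0,0,0]},
  {"dp": [26,39.5,0],"dr": [0,0,0]},
  {"dp": [26,39.5,0],"dr": [0,0,0]},
  {"dp": [26,39.5,0],"dr": [0,0,0]},
  {"dp": [26,39.5,0],"dr": [0,0,0]},
  {"dp": [26,39.5,0],"dr": [0,0,0]},
  {"dp": [26,39.5,0],"dr": [0,0,0]},
  {"dp": [26,39.5,0],"dr": [0,0,0]},
  {"dp": [26,39.5,0],"dr": [0,0,0]},
  {"dp": [26,39.5,0],"dr": [0,0,0]},
  {"dp": [26,39.5,0],"dr": [0,0,0]},
])

```text
time_s: 19.52
eef_pos: [0.5348, 0.2859, 0.1054]
ee_rot: [[-0.794, 0.608, 0.001], [0.608, 0.794, 0.0], [-0.0, 0.0, -1.0]]
wrist_force: [-0.4, 1.0, -0.5]
opening: 0.789
finger_force: 0.0
```

Run:
```python
from h import *
to(.534,.2845,.008,.918)
```

```text
t 19.52 pos [0.5348 0.2859 0.1054] dp now-tool mm [-0.2 -1.7 97.4] dp yawed [-0.2 -1.6 97.4] dr [ 0.     0.    -0.001] open 0.789 F [-0.4  1.  -0.5] ff 0.0
```

move_arm([
  {"dp": [0,-1,20],"dr": [0,0,0]},
  {"dp": [0,0,20],"dr": [0,0,0]},
  {"dp": [0,0,20],"dr": [0,0,0]},
  {"dp": [0,0,8],"dr": [0,0,0]},
  {"dp": [0,0,7],"dr": [0,0,0]},
  {"dp": [0,0,7],"dr": [0,0,0]},
  {"dp": [0,0,7],"dr": [0,0,0]},
  {"dp": [0,0,8],"dr": [0,0,0]},
  {"dp": [0,0,0],"dr": [0,0,0]},
  {"dp": [0,0,0],"dr": [0,0,0]},
])

```text
time_s: 20.78
eef_pos: [0.5343, 0.2835, 0.0078]
ee_rot: [[-0.794, 0.608, 0.0], [0.608, 0.794, 0.0], [-0.0, 0.0, -1.0]]
wrist_force: [-0.0, 0.1, -0.2]
opening: 0.79
finger_force: 0.0
```

move_arm([
  {"dp": [0,0,0],"dr": [0,0,0]},
  {"dp": [0,0,0],"dr": [0,0,0]},
  {"dp": [0,0,0],"dr": [0,0,0]},
  {"dp": [0,0,0],"dr": [0,0,0]},
  {"dp": [0,0,0],"dr": [0,0,0]},
], claw=1)

```text
time_s: 21.4
eef_pos: [0.534, 0.2833, 0.008]
ee_rot: [[-0.794, 0.608, -0.0], [0.608, 0.794, -0.0], [0.0, -0.0, -1.0]]
wrist_force: [-0.3, -1.8, 4.3]
opening: 0.675
finger_force: 30.0
```

move_arm([
  {"dp": [0,0,-10],"dr": [0,0,0]},
  {"dp": [0,0,-25],"dr": [0,0,0]},
  {"dp": [0,0,-35],"dr": [0,0,0]},
  {"dp": [0,0,-30],"dr": [0,0,0]},
  {"dp": [-12.9,-29.2,0],"dr": [0,0,0]},
  {"dp": [-12.9,-29.2,0],"dr": [0,0,0]},
  {"dp": [-12.9,-29.2,0],"dr": [0,0,0]},
  {"dp": [-12.9,-29.2,0],"dr": [0,0,0]},
  {"dp": [-12.9,-29.2,0],"dr": [0,0,0]},
  {"dp": [-12.9,-29.2,0],"dr": [0,0,0]},
  {"dp": [0,0,0],"dr": [0,0,0]},
  {"dp": [0,0,0],"dr": [0,0,0]},
])

```text
time_s: 22.9
eef_pos: [0.4898, 0.0983, 0.1081]
ee_rot: [[-0.794, 0.608, 0.001], [0.608, 0.794, 0.001], [-0.0, 0.002, -1.0]]
wrist_force: [0.6, 0.3, -2.3]
opening: 0.677
finger_force: 30.0
```

Run:
```python
from h import *
to(.489,.097,.008,.918)
im=snap("side","pics/s2.png")
cv2.imwrite("pics/s2c.png",cv2.resize(im[140:320,260:420,::-1],None,fx=3.3,fy=3.3,interpolation=cv2.INTER_CUBIC))
```

```text
t 22.9 pos [0.4898 0.0983 0.1081] dp now-tool mm [-1.000e-01 -1.700e+00  1.001e+02] dp yawed [ -0.2  -1.5 100.1] dr [ 0.002  0.    -0.001] open 0.677 F [ 0.6  0.3 -2.3] ff 30.0
```

View pics/s2c.png

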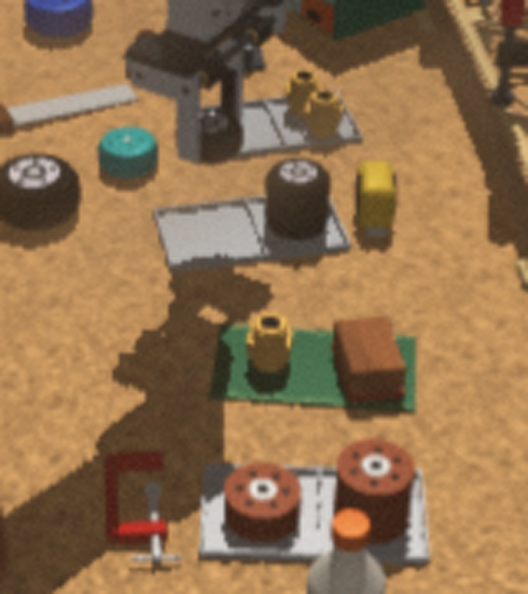

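The pulley lies flat in the pulley bay at crop (262,500), and the union stands on the mat. The wheel is held above the empty wheel bay. I'll refine that bay's position from this view.

Run:
```python
from h import *
import m
m.px=lambda c,p:((p[0]+.5)/3.3-.5+260,(p[1]+.5)/3.3-.5+140)
m.pix2w=lambda n,uv,z:pix2w("side",uv,z)
for n,q in [("wheel",[(325,187),(350,248),(173,270),(153,212)]),("pulley",[(421,470),(430,560),(200,556),(203,466)])]:
    r=m.fit('c',q,.008,.18,.097,.0485);print(n,r[2].round(4),np.arctan2(r[1][1],r[1][0]).round(3),r[3].round(4))
print(m.pix2w("side",m.px('c',(264,488)),.03))
```

```text
wheel [0.4888 0.0937] 0.121 0.0051
pulley [ 0.4938 -0.2828] -0.122 0.0011
[ 0.49554322 -0.27903026  0.03      ]
```

move_arm([
  {"dp": [-0.5,-1.3,20],"dr": [0,0,0]},
  {"dp": [0,0,25],"dr": [0,0,0]},
  {"dp": [0,0,25],"dr": [0,0,0]},
  {"dp": [0,0,15],"dr": [0,0,0]},
  {"dp": [0,0,7],"dr": [0,0,0]},
  {"dp": [0,0,4],"dr": [0,0,0]},
  {"dp": [0,0,2],"dr": [0,0,0]},
  {"dp": [0,0,1],"dr": [0,0,0]},
  {"dp": [0,0,0],"dr": [0,0,0]},
  {"dp": [0,0,0],"dr": [0,0,0]},
])

```text
time_s: 24.2
eef_pos: [0.4888, 0.0961, 0.009]
ee_rot: [[-0.794, 0.608, 0.0], [0.608, 0.794, 0.0], [-0.0, 0.0, -1.0]]
wrist_force: [-0.1, 0.4, -2.3]
opening: 0.675
finger_force: 30.0
```

move_arm([
  {"dp": [0,0,0.7],"dr": [0,0,0]},
  {"dp": [0,0,0.5],"dr": [0,0,0]},
  {"dp": [0,0,0],"dr": [0,0,0]},
  {"dp": [0,0,0],"dr": [0,0,0]},
])

```text
time_s: 24.7
eef_pos: [0.4887, 0.0961, 0.0079]
ee_rot: [[-0.794, 0.608, 0.0], [0.608, 0.794, 0.0], [-0.0, 0.0, -1.0]]
wrist_force: [-0.9, -0.1, 6.5]
opening: 0.677
finger_force: 30.0
```

move_arm([
  {"dp": [0,0,0],"dr": [0,0,0]},
  {"dp": [0,0,0],"dr": [0,0,0]},
  {"dp": [0,0,0],"dr": [0,0,0]},
  {"dp": [0,0,-8],"dr": [0,0,0]},
  {"dp": [0,0,-20],"dr": [0,0,0]},
  {"dp": [0,0,-35],"dr": [0,0,0]},
  {"dp": [0,0,-35],"dr": [0,0,0]},
], claw=0.21)

```text
time_s: 25.58
eef_pos: [0.4885, 0.096, 0.1069]
ee_rot: [[-0.794, 0.608, -0.0], [0.608, 0.794, -0.0], [0.0, -0.0, -1.0]]
wrist_force: [0.4, -0.0, -1.0]
opening: 0.791
finger_force: 0.0
```

move_arm([
  {"dp": [-24.4,-22.4,0],"dr": [0,0,0]},
  {"dp": [-24.4,-22.4,0],"dr": [0,0,0]},
  {"dp": [-24.4,-22.4,0],"dr": [0,0,0]},
  {"dp": [-24.4,-22.4,0],"dr": [0,0,0]},
  {"dp": [-24.4,-22.4,0],"dr": [0,0,0]},
  {"dp": [-24.4,-22.4,0],"dr": [0,0,0]},
  {"dp": [0,0,0],"dr": [0,0,0.133]},
  {"dp": [0,0,0],"dr": [0,0,0]},
  {"dp": [0,0,0],"dr": [0,0,0]},
], claw=0.3)

```text
time_s: 26.7
eef_pos: [0.5231, -0.099, 0.1057]
ee_rot: [[-0.708, 0.706, -0.0], [0.706, 0.708, 0.0], [0.0, 0.0, -1.0]]
wrist_force: [0.0, 0.2, -0.2]
opening: 0.702
finger_force: 0.0
```

Run:
```python
from h import *
to(.5234,-.0994,.0098)
```

```text
t 26.7 pos [ 0.5231 -0.099   0.1057] dp now-tool mm [-0.5 -0.1 95.9] dp yawed [-0.5 -0.1 95.9] dr [ 0.    -0.     0.002] open 0.702 F [ 0.   0.2 -0.2] ff 0.0
```

move_arm([
  {"dp": [0,0,20],"dr": [0,0,0]},
  {"dp": [0,0,20],"dr": [0,0,0]},
  {"dp": [0,0,15],"dr": [0,0,0]},
  {"dp": [0,0,10],"dr": [0,0,0]},
  {"dp": [0,0,8],"dr": [0,0,0]},
  {"dp": [0,0,8],"dr": [0,0,0]},
  {"dp": [0,0,8],"dr": [0,0,0]},
  {"dp": [0,0,7],"dr": [0,0,0]},
  {"dp": [0,0,0],"dr": [0,0,0]},
  {"dp": [0,0,0],"dr": [0,0,0]},
])

```text
time_s: 27.95
eef_pos: [0.5233, -0.0997, 0.0097]
ee_rot: [[-0.706, 0.708, 0.0], [0.708, 0.706, -0.0], [-0.0, 0.0, -1.0]]
wrist_force: [0.2, -0.1, -1.4]
opening: 0.696
finger_force: 0.0
```

move_arm([
  {"dp": [0,0,0],"dr": [0,0,0]},
  {"dp": [0,0,0],"dr": [0,0,0]},
  {"dp": [0,0,0],"dr": [0,0,0]},
  {"dp": [0,0,0],"dr": [0,0,0]},
  {"dp": [0,0,0],"dr": [0,0,0]},
  {"dp": [0,0,0],"dr": [0,0,0]},
], claw=1)

```text
time_s: 28.7
eef_pos: [0.5233, -0.0996, 0.0097]
ee_rot: [[-0.706, 0.708, 0.0], [0.708, 0.706, 0.0], [-0.0, 0.0, -1.0]]
wrist_force: [0.3, 0.6, 2.3]
opening: 0.42
finger_force: 30.0
```

Run:
```python
from h import *
to(.533,.282,.1)
```

```text
t 28.7 pos [ 0.5233 -0.0996  0.0097] dp now-tool mm [263.4 276.4 -90.3] dp yawed [263.  276.7 -90.3] dr [ 0.     0.    -0.001] open 0.42 F [0.3 0.6 2.3] ff 30.0
```

move_arm([
  {"dp": [0,0,-10],"dr": [0,0,0]},
  {"dp": [0,0,-25],"dr": [0,0,0]},
  {"dp": [0,0,-35],"dr": [0,0,0]},
  {"dp": [0,0,-30],"dr": [0,0,0]},
  {"dp": [0,0,0],"dr": [0,0,0]},
])

```text
time_s: 29.32
eef_pos: [0.5245, -0.1, 0.1116]
ee_rot: [[-0.706, 0.708, 0.004], [0.708, 0.706, -0.001], [-0.004, 0.003, -1.0]]
wrist_force: [0.2, -0.3, -2.5]
opening: 0.418
finger_force: 30.0
```

move_arm([
  {"dp": [32.9,34.5,0],"dr": [0,0,0]},
  {"dp": [32.9,34.5,0],"dr": [0,0,0]},
  {"dp": [32.9,34.5,0],"dr": [0,0,0]},
  {"dp": [32.9,34.5,0],"dr": [0,0,0]},
  {"dp": [32.9,34.5,0],"dr": [0,0,0]},
  {"dp": [32.9,34.5,0],"dr": [0,0,0]},
  {"dp": [32.9,34.5,0],"dr": [0,0,0]},
  {"dp": [32.9,34.5,0],"dr": [0,0,0]},
  {"dp": [0,0,0],"dr": [0,0,0]},
  {"dp": [0,0,0],"dr": [0,0,0]},
  {"dp": [0,0,0],"dr": [0,0,0]},
])

```text
time_s: 30.7
eef_pos: [0.5327, 0.2795, 0.109]
ee_rot: [[-0.704, 0.71, -0.001], [0.71, 0.704, -0.002], [-0.0, -0.002, -1.0]]
wrist_force: [0.4, -0.2, -1.2]
opening: 0.416
finger_force: 30.0
```

Run:
```python
from h import *
to(.533,.282,.009)
```

```text
t 30.7 pos [0.5327 0.2795 0.109 ] dp now-tool mm [  1.6   2.2 100. ] dp yawed [  1.5   2.  100. ] dr [-0.002  0.    -0.004] open 0.416 F [ 0.4 -0.2 -1.2] ff 30.0
```

Settling accounts for part of the offset, so I lower most of the way and read again.

move_arm([
  {"dp": [0.5,0.8,20],"dr": [0,0,0]},
  {"dp": [0,0,25],"dr": [0,0,0]},
  {"dp": [0,0,25],"dr": [0,0,0]},
  {"dp": [0,0,15],"dr": [0,0,0]},
  {"dp": [0,0,7],"dr": [0,0,0]},
  {"dp": [0,0,4],"dr": [0,0,0]},
  {"dp": [0,0,2],"dr": [0,0,0]},
  {"dp": [0,0,0],"dr": [0,0,0]},
  {"dp": [0,0,0],"dr": [0,0,0]},
])

```text
time_s: 31.82
eef_pos: [0.5332, 0.2827, 0.012]
ee_rot: [[-0.706, 0.708, 0.001], [0.708, 0.706, 0.0], [-0.0, 0.001, -1.0]]
wrist_force: [0.2, 0.2, -2.6]
opening: 0.42
finger_force: 30.0
```

Contact should come at about z = 0.0085.

move_arm([
  {"dp": [0,0,1.5],"dr": [0,0,0]},
  {"dp": [0,0,1],"dr": [0,0,0]},
  {"dp": [0,0,0.6],"dr": [0,0,0]},
  {"dp": [0,0,0.5],"dr": [0,0,0]},
  {"dp": [0,0,0],"dr": [0,0,0]},
  {"dp": [0,0,0],"dr": [0,0,0]},
])

```text
time_s: 32.58
eef_pos: [0.5328, 0.2825, 0.0087]
ee_rot: [[-0.706, 0.708, -0.0], [0.708, 0.706, 0.0], [0.0, 0.0, -1.0]]
wrist_force: [-2.2, -1.2, 5.3]
opening: 0.419
finger_force: 30.0
```

Contact is light at 5 N. I release, rise, and move the arm back out of the way to check.

move_arm([
  {"dp": [0,0,0],"dr": [0,0,0]},
  {"dp": [0,0,0],"dr": [0,0,0]},
  {"dp": [0,0,0],"dr": [0,0,0]},
  {"dp": [0,0,0],"dr": [0,0,0]},
  {"dp": [0,0,-8],"dr": [0,0,0]},
  {"dp": [0,0,-20],"dr": [0,0,0]},
  {"dp": [0,0,-35],"dr": [0,0,0]},
  {"dp": [0,0,-40],"dr": [0,0,0]},
  {"dp": [0,0,-40],"dr": [0,0,0]},
  {"dp": [0,0,-40],"dr": [0,0,0]},
  {"dp": [0,0,0],"dr": [0,0,0]},
], claw=0.3)

```text
time_s: 33.95
eef_pos: [0.5354, 0.2834, 0.1958]
ee_rot: [[-0.706, 0.708, 0.007], [0.708, 0.706, 0.004], [-0.002, 0.008, -1.0]]
wrist_force: [0.5, -0.5, 0.0]
opening: 0.7
finger_force: 0.0
```

move_arm([
  {"dp": [45,0,0],"dr": [0,0,0]},
  {"dp": [45,0,0],"dr": [0,0,0]},
  {"dp": [45,0,0],"dr": [0,0,0]},
  {"dp": [45,0,0],"dr": [0,0,0]},
  {"dp": [45,0,0],"dr": [0,0,0]},
  {"dp": [45,0,0],"dr": [0,0,0]},
  {"dp": [45,0,0],"dr": [0,0,0]},
  {"dp": [45,0,0],"dr": [0,0,0]},
  {"dp": [0,0,0],"dr": [0,0,0]},
  {"dp": [0,0,0],"dr": [0,0,0]},
])

```text
time_s: 35.2
eef_pos: [0.2793, 0.5364, 0.1909]
ee_rot: [[-0.706, 0.708, 0.0], [0.708, 0.706, -0.001], [-0.001, -0.001, -1.0]]
wrist_force: [0.5, -0.7, 0.8]
opening: 0.698
finger_force: 0.0
```

Run:
```python
from h import *
im=snap("top","pics/t3.png")
cv2.imwrite("pics/t3c.png",cv2.resize(im[140:235,180:500,::-1],None,fx=2.5,fy=2.5,interpolation=cv2.INTER_CUBIC))
cv2.imwrite("pics/t3d.png",cv2.resize(im[145:240,225:325,::-1],None,fx=6,fy=6,interpolation=cv2.INTER_CUBIC))
to(.5,.3,.2)
```

```text
t 35.25 pos [0.28  0.536 0.191] dp now-tool mm [-322.5  -10.2   -8.6] dp yawed [-322.4  -11.3   -9. ] dr [-0.     0.001 -0.003] open 0.701 F [ 0.9 -0.5  0.8] ff 0.0
```

View pics/t3d.png

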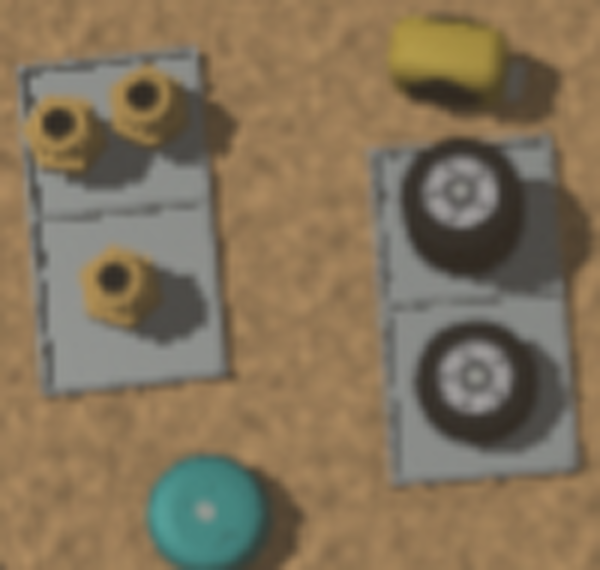

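View pics/t3c.png

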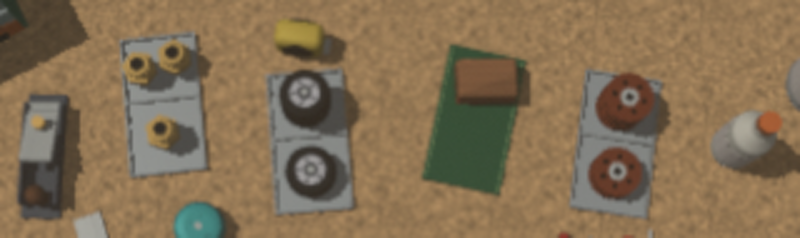

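All three parts are in the right trays: the union at crop (113,278), the wheel at (475,377) and the pulley at (617,171). The mat is clear and the bystanders look unmoved. One numeric check, then I hand in if the offsets are within 6 mm.

Run:
```python
from h import *
import m
f=lambda p:((p[0]+.5)/2.5-.5+180,(p[1]+.5)/2.5-.5+140)
ok=True
for n,uv,z,b in [("union",m.px('c',(113,278)),.048,(.5329,.2816)),("wheel",m.px('c',(475,377)),.034,(.4886,.0955)),("pulley",f((617,171)),.03,(.4944,-.2819))]:
    e=pix2w("top",uv,z)[:2]-b;print(n,(e*1e3).round(1));ok&=np.abs(e).max()<.006
print(ctrl.sign_off() if ok else "check")
```

```text
union [0.5 2.2]
wheel [-0.2  1.8]
pulley [0.7 0.1]
the job is handed in; nothing more can be done
None
```

The pulley, wheel and union are each set down within about 3 mm of the middle of their own kind's bay, the bystanders were left alone, and the job was handed in at about 35 s.

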